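# Lock the panel jack's spindle

### The job

The height of this support jack has been set and must now be locked before the old panel is laid on it. Fit the large double-ended holding spanner down over the jack's flat spindle head and the fixed post beside it, fully seated, so that the spindle cannot turn, then swing the locknut's lever clockwise (seen from above) until it comes up against its stop. Leave the spanner in place.

Things in the scene. Friction and masses are not known exactly. Their poses are not given: they have to be found in the camera images.
- key_mid (a point): Centre, 20 mm above the underside, of the large loose steel spanner lying flat: 210 mm long (x), 52 wide (y), two-ended, alike both ways. Middle: 86 mm solid bar, 16 thick, with an upright grip rib 60 long, 18 across (y), 40 mm above the underside. Each end: two prongs 62 long, 16 thick, open slot 28 mm wide. About 0.35 kg. The smaller spanner (130 mm, 9 mm slots) does not fit.
- spindle_head (a point): Centre of the top of the jack's flat steel spindle head, on the spindle axis, 98 mm above the bench. A blade 14 mm thick (x), 60 long (y), 26 high, on a round collar of radius 30 whose top is 72 mm above the bench. +y points to the post. Seated, the spanner lies along y: key_mid 6 mm below this point and 85 mm along +y (10 mm either way along y, 6 mm along x, still fit).
- post_top (a point): Centre of the top of the fixed post of the jack, 155 mm from the spindle axis, 98 mm above the bench: a steel blade 14 mm thick (x), 30 long (y), 26 high, on a 44 mm square shoulder 72 mm above the bench. The spanner's other slot goes over it; its underside rests on collar and shoulder. The jack is fixed to the bench.
- lever_knob (a point): Gripping point on the black upright round knob (18 mm diameter) at the end of the locknut's lever: 105 mm from the spindle axis, 85 mm above the bench. Knob top 105 mm, top of the lever rod under it 58 mm above the bench. x points outward along the lever. It moves on a level circle about the spindle axis; swinging takes about 4 N.
- locknut (a joint): Turn of the locknut relative to the spindle, rad, growing clockwise from above. Starts loose at 0 to 0.35; firm stop (tight) at 1.35. At 0 the lever points along spindle_head's +x. The nut grips the thread: unless the spindle is held, both turn together and this value does not change.
- spindle (a joint): Turn of the spindle in the jack, rad, clockwise from above; 0 at the start, turns easily. With the spanner seated it has up to about 0.35 rad of play before it is held.

How it is judged (in metres and radians):
On the way, in this order (a step that is already met when the one before it is completed fails the run):
1. the large spanner is seated over the spindle head and the post (z of key_mid in the frame of spindle_head below 0.002 m and y of key_mid in the frame of spindle_head between 0.065 and 0.105 m and horizontal distance between key_mid and spindle_head below 0.11 m and angle between the x axis of key_mid and the y axis of spindle_head, either way round below 0.35 rad and angle between key_mid's own z axis and vertical below 0.1 rad), for 0.2 s.
2. the locknut is turned tight with the spindle held (value of joint locknut above 1.15 rad and value of joint spindle between -0.55 and 0.55 rad), for 0.2 s.
At the end, for the whole second after the job is handed in: The locknut's lever is at its stop or within 0.2 rad of it (joint above 1.15), the spindle is within 0.55 rad of where it was set, and the large spanner is still seated level over the spindle head and the post (its middle within 60 to 110 mm of the spindle axis, resting on the collar and shoulder) (all of step 2 and z of key_mid in the frame of spindle_head below 0.002 m and horizontal distance between key_mid and spindle_head between 0.06 and 0.11 m and angle between key_mid's own z axis and vertical below 0.1 rad and height (world z) of key_mid above 0.085 m); the robot touches nothing.
It also fails if it takes over 48 s, if anything falls off the work surface, if the arm or the gripper's body presses on something with over 40 N, if the wrist force passes 120 N, or if a joint passes its speed limit or range.

### The arm

A 7-joint arm with a two-finger parallel gripper is mounted at the origin on the work surface. World frame = base frame: x ahead of the robot, y to its left, z up, the work surface at z = 0. Lengths are in mm, angles in rad, forces in N, time in s.
With the tool pointing down it reaches from about 350 to 775 mm from the base axis. Payload 3.1 kg.
Tool frame: the origin (TCP) lies midway between the tips of the shut fingers; the grasp point (between the pads) lies ctrl.grip_point_offset behind it (ctrl.grip_point_offset is the distance from the TCP to the grasp point, in mm); z points along the fingers, x is the direction in which the jaws open and shut, and the axes are right-handed (so a half turn about z gives the same grasp; the last joint's range is limited). The gripper opens to 85 mm and grips with 20 to 120 N. Pads are 22 mm wide; open, the fingers measure 114 mm over their backs; the gripper's body (76 mm by 85 mm) begins 54 mm behind the grasp point. The pads swing forward as they close: fully open they stand 13 mm farther back than shut.
Start: joints at [-1.276, 0.311, 0.014, 1.512, -0.004, 1.319, -0.027], TCP at [181.731, 519.125, 231.304] pointing down, gripper open.
Joint ranges: [-2.7, 2.7], [-0.3, 1.91], [-1.27, 1.3], [0.12, 2.57], [-1.44, 4.58], [0.2, 2.03], [-3.05, 3.05]. Speed limits (rad/s): [2.79, 2.79, 3.14, 3.14, 3.14, 3.14, 3.14].

### API

Orientations are given as a unit quaternion [w, x, y, z].
In Python, from plant import ctrl, imaging gives the robot as it stands.
- The arm moves only by the tool send_rows, never from a script. Its argument "moves" is a list of rows, each a list of 7 numbers: the opening, from 0 (shut) to 1 (fully open), then the shift along the world's x, y, z in m, then the turn, a rotation vector about the world's x, y, z in degrees. In form: [[claw, x, y, z, ax, ay, az], ...]. A call has 1 to 20 rows; each row shifts and turns the pose as measured when the row begins; what a row does not reach is not made up. A row lasts 1/10 s, in which the tool goes at most 50 mm and 8.59 degrees, less where a joint would pass 70% of its speed; a pose out of reach is approached as far as the arm can. A call with a gripper value outside its range is refused whole. The fingers move at their own pace and stop on an object; "newtons" is the grip in N (left out, the last holds). Time passes only in rows, so rows that do not move let the fingers close. It gives the time, the measured TCP pose, the force and the opening at its end, in the units of the state.
- ctrl.read_state(): the state, without advancing time (a new reading comes with each control period).
- imaging.camera(name): name is "scene" or "top" or "wrist"; returns (picture, depth): 384x512x3 uint8, red, green, blue; 384x512 float32, mm along the optical axis (not along the pixel's ray), 0 where there is no reading.
- imaging.get_calibration(name): a dict with "mtx" (3x3 intrinsics, pixels), "pose" (4x4, takes a point from camera to world coordinates). Camera axes: x right, y down, z forward; pixel columns grow to the right and rows downward; lengths in mm; the calibration is good to about 2 mm. A picture is of the moment at which its call begins: read the wrist's pose just before it. get_calibration takes no time and is no camera call; for the wrist camera it gives the pose at the moment of the call.
- ctrl.close_job(): hands the job in, once; it reports no verdict.
The state is a dict: "time": time; "joints": joint angles; "joint_velocities": joint speeds; "effort": joint torques, N m; "tool_pos": TCP position; "eef_rot": TCP orientation; "ft_force": force on the tool from outside, world axes, zero at the start; "ft_torque": the same for the moment, N m; "grip_width": finger opening in mm.
Only numpy, scipy, OpenCV 4.12 (cv2) and the standard library are available. Lean on these libraries where they do the work, as an engineer would, in place of code of your own. Each camera call takes 0.05 s, during which the arm holds its last target.

## Working session

There is one attempt and no reset: what is moved stays moved. The work goes in short steps, Python scripts to look and compute and a tool call to move; the robot and the scene stay as the last step left them, time stands still between calls to the robot, and variables do not carry over. Pictures are saved under pics/ and viewed, and the job is handed in when it is done.

Besides the shell and the picture viewer there is one more tool, called after "Emit:" by a JSON object that holds its "name" and its "arguments", one argument or row to a line. send_rows: Moves the arm, as the interface text tells. Its arguments: {"type":"object","properties":{"moves":{"type":"array"},"newtons":{"type":"number"}},"required":["moves"]}

```bash
ls; mkdir -p pics; python3 - <<'E'
from plant import ctrl, imaging
import cv2, numpy as np
s=ctrl.read_state(); print(s, ctrl.grip_point_offset)
for n in ("scene","top"):
    p,d=imaging.camera(n); c=imaging.get_calibration(n)
    np.savez(f"pics/{n}0.npz",p=p,d=d,m=c["mtx"],pose=c["pose"])
    cv2.imwrite(f"pics/{n}0.png",p[:,:,::-1]); print(n,c)
E
```

```text
pics
{'time': 0.0, 'joints': array([-1.2756776 ,  0.31176928,  0.01401574,  1.51308123, -0.00440422,
        1.31916698, -0.02721294]), 'joint_velocities': array([ 0.00016606, -0.0001486 ,  0.00048049,  0.00102553,  0.00088238,
        0.00044586,  0.00101391]), 'effort': array([ 2.07573235e-04, -3.79916131e+01,  1.46004804e-01, -2.30600399e+01,
        1.20056680e-02,  1.35486366e-02,  6.46530893e-06]), 'tool_pos': array([181.52559796, 518.4072108 , 230.18741621]), 'eef_rot': array([ 7.33301331e-04,  8.15612199e-01,  5.78597709e-01, -9.46111211e-04]), 'ft_force': array([-0.67216468,  0.4171863 ,  0.17485836]), 'ft_torque': array([-0.00130632, -0.06958419,  0.0086964 ]), 'grip_width': 85.48089545748373} 18.700000000000003
scene {'mtx': array([[375.10117337,   0.        , 248.17106891],
       [  0.        , 375.10117337, 188.83913435],
       [  0.        ,   0.        ,   1.        ]]), 'pose': array([[ 1.09671747e-01,  7.20959850e-01, -6.84243379e-01,
         1.13896610e+03],
       [ 9.93923507e-01, -7.30420227e-02,  8.23463748e-02,
         4.13676909e+01],
       [ 9.38990961e-03, -6.89116650e-01, -7.24589589e-01,
         6.68717469e+02],
       [ 0.00000000e+00,  0.00000000e+00,  0.00000000e+00,
         1.00000000e+00]])}
top {'mtx': array([[408.32398536,   0.        , 254.95779896],
       [  0.        , 408.32398536, 190.7954907 ],
       [  0.        ,   0.        ,   1.        ]]), 'pose': array([[ 9.72392911e-03, -9.94509868e-01,  1.04190056e-01,
         5.03260978e+02],
       [-9.99952719e-01, -9.67855727e-03,  9.41055666e-04,
         9.13657294e+01],
       [ 7.25202762e-05, -1.04194280e-01, -9.94556960e-01,
         9.52376396e+02],
       [ 0.00000000e+00,  0.00000000e+00,  0.00000000e+00,
         1.00000000e+00]])}
```

View pics/top0.png

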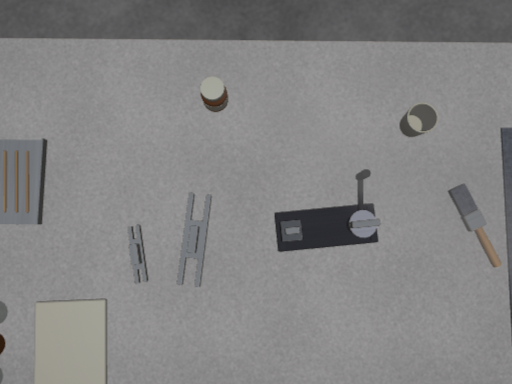

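View pics/scene0.png

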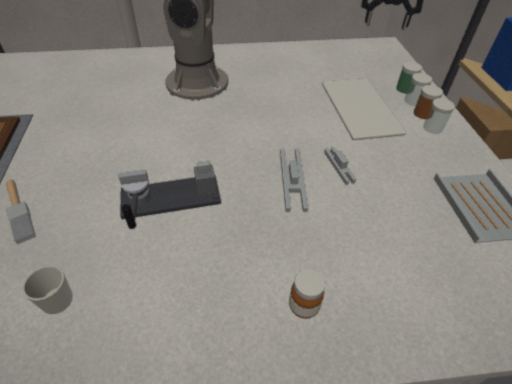

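The top view shows the large spanner at about (195,240), the post at (292,231), the spindle head at (365,223) and the knob at (364,174). Next I'll measure them using depth.

```bash
cat > h.py <<'E'
import numpy as np, cv2
def load(n):
    z=np.load(n); return z["p"],z["d"],z["m"],z["pose"]
def cloud(d,m,T):
    v,u=np.mgrid[:d.shape[0],:d.shape[1]]
    X=np.stack([(u-m[0,2])/m[0,0]*d,(v-m[1,2])/m[1,1]*d,d],-1)
    W=X@T[:3,:3].T+T[:3,3]; W[d<=0]=np.nan; return W
def rect(P):
    (c,s,a)=cv2.minAreaRect(P[:,:2].astype(np.float32)); return np.round(c,1),np.round(s,1),round(a,1)
E
python3 - <<'E'
from h import *
p,d,m,T=load("pics/top0.npz")
W=cloud(d,m,T)
def sel(u0,v0,u1,v1,z0,z1,name):
    w=W[v0:v1,u0:u1].reshape(-1,3); w=w[np.isfinite(w[:,2])]; w=w[(w[:,2]>z0)&(w[:,2]<z1)]
    print(name,len(w),"mean",w.mean(0).round(1),"med z",np.median(w[:,2]).round(1), "rect",rect(w)); return w
print("bench",np.nanmedian(W[260:290,240:400,2]))
sel(172,185,218,295,7,60,"key");sel(172,185,218,295,28,60,"rib")
sel(340,205,390,240,88,110,"head");sel(340,205,390,240,62,80,"collar")
sel(275,215,310,245,88,110,"post");sel(275,215,310,245,62,80,"shoulder")
sel(350,160,378,190,90,115,"knob");sel(350,160,378,215,45,62,"rod")
crop=p[150:300,160:400][:,:,::-1]; cv2.imwrite("pics/crop0.png",cv2.resize(crop,None,fx=3.3,fy=3.3,interpolation=cv2.INTER_CUBIC))
E
```

```text
bench 0.3556614610194515
key 1491 mean [490.  230.6  19.6] med z 16.4 rect (array([490.6, 231.7]), array([ 52.6, 209.6]), 83.9)
rib 232 mean [490.5 230.9  39.4] med z 39.8 rect (array([490.7, 231.8]), array([18.5, 59.5]), 83.9)
head 194 mean [ 527.9 -138.    97.9] med z 98.0 rect (array([ 527.9, -138.7]), array([13.9, 60. ]), 6.0)
collar 437 mean [ 527.9 -137.8   72.3] med z 72.4 rect (array([ 527.3, -138. ]), array([57.5, 58.1]), 88.9)
post 92 mean [511.6  15.3  97.6] med z 97.7 rect (array([511.6,  15.1]), array([13.9, 28.4]), 6.3)
shoulder 328 mean [511.6  15.6  72.1] med z 72.1 rect (array([511.7,  14.8]), array([44. , 44.2]), 5.8)
knob 71 mean [ 631.8 -138.1  103.2] med z 104.6 rect (array([ 632.4, -138.7]), array([16.7, 16. ]), 0.5)
rod 186 mean [ 594.2 -138.    56.4] med z 56.7 rect (array([ 598.9, -138.7]), array([79.9, 13.5]), 2.3)
```

View pics/crop0.png

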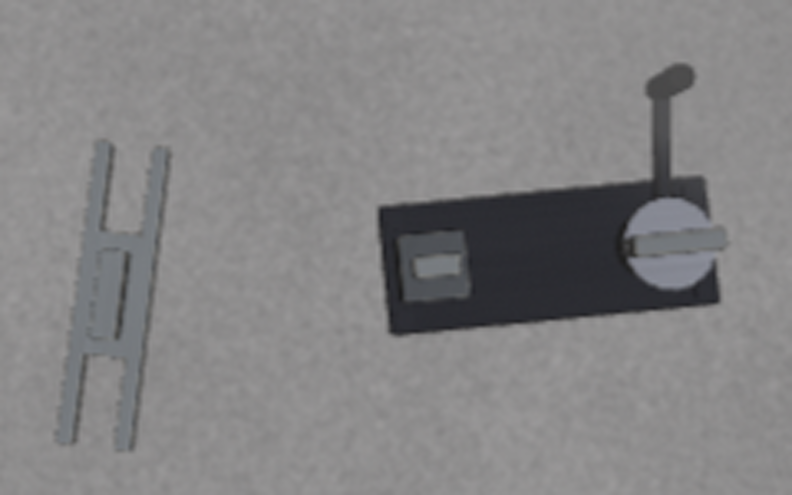

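```bash
python3 - <<'E'
from h import *
p,d,m,T=load("pics/scene0.npz")
W=cloud(d,m,T).reshape(-1,3); W=W[np.isfinite(W[:,2])]
def sel(c,r,z0,z1,name):
    w=W[(np.hypot(W[:,0]-c[0],W[:,1]-c[1])<r)&(W[:,2]>z0)&(W[:,2]<z1)]
    print(name,len(w),"mean",w.mean(0).round(1),"rect",rect(w))
sel((490,231),45,36,60,"rib");sel((490,231),115,12,60,"key")
sel((528,-138),40,95,110,"head");sel((511.6,15),30,95,110,"post");sel((632,-138),20,99,115,"knob");sel((528,-138),40,68,76,"collar")
E
```

```text
rib 136 mean [493.5 230.4  41.8] rect (array([491.6, 230.8]), array([18.1, 58.2]), 83.0)
key 926 mean [500.3 229.2  22. ] rect (array([488.8, 231.5]), array([ 52.5, 213.7]), 84.0)
head 152 mean [ 529.2 -138.9   99.2] rect (array([ 528.1, -138.9]), array([17.2, 57.7]), 3.0)
post 71 mean [513.2  14.4  99.2] rect (array([511.9,  14.2]), array([16.9, 28.3]), 6.2)
knob 70 mean [ 634.4 -139.4  105.5] rect (array([ 632.7, -139.8]), array([16. , 16.6]), 61.6)
collar 214 mean [ 543.5 -137.    73.3] rect (array([ 543.9, -136.9]), array([27.4, 56.6]), 7.4)
```

Emit:
{"name": "send_rows", "arguments": {
  "moves": [
    [1,0.045,-0.04,0,0,0,3.5],
    [1,0.045,-0.04,0,0,0,3.5],
    [1,0.045,-0.04,0,0,0,3.5],
    [1,0.045,-0.04,-0.01,0,0,3],
    [1,0.045,-0.04,-0.02,0,0,0],
    [1,0.04,-0.04,-0.02,0,0,0],
    [1,0.03,-0.03,-0.02,0,0,0],
    [1,0,0,0,0,0,0]
  ],
  "newtons": 80
}}

```text
time: 0.9
tool_pos: [434.7, 277.2, 166.0]
eef_rot: [0.001, 0.736, 0.677, -0.004]
ft_force: [-0.7, -0.8, -0.5]
grip_width: 85.2
```

Emit:
{"name": "send_rows", "arguments": {
  "moves": [
    [1,0.03,-0.025,-0.02,0,0,-0.7],
    [1,0.02,-0.018,-0.02,0,0,-0.6],
    [1,0.008,-0.005,-0.02,0,0,0],
    [1,0,0,0,0,0,0]
  ]
}}

```text
time: 1.3
tool_pos: [491.3, 228.7, 104.2]
eef_rot: [-0.0, 0.744, 0.668, -0.005]
ft_force: [-0.5, -0.4, -0.2]
grip_width: 85.5
```

```bash
cat > st.py <<'E'
from plant import ctrl
import numpy as np
from scipy.spatial.transform import Rotation as R
s=ctrl.read_state(); q=s["eef_rot"]; M=R.from_quat([q[1],q[2],q[3],q[0]]).as_matrix()
print(round(s["time"],2),"tcp",s["tool_pos"].round(1),"jaw",np.degrees(np.arctan2(M[1,0],M[0,0])).round(1),"z",M[:,2].round(3),"F",s["ft_force"].round(1),"w",round(s["grip_width"],1),"j",s["joints"].round(2))
E
python3 st.py
```

```text
1.3 tcp [491.3 228.7 104.2] jaw 83.8 z [-0.007 -0.006 -1.   ] F [-0.5 -0.4 -0.2] w 85.5 j [-0.63  0.41  0.21  1.71 -0.09  1.04  1.08]
```

Emit:
{"name": "send_rows", "arguments": {
  "moves": [
    [1,0,0.0025,-0.02,0.3,-0.4,0],
    [1,0,0,-0.025,0,0,0],
    [1,0,0,-0.02,0,0,0],
    [1,0,0,-0.01,0,0,0],
    [1,0,0,0,0,0,0]
  ]
}}

```text
time: 1.8
tool_pos: [489.4, 237.5, 30.5]
eef_rot: [-0.001, 0.742, 0.67, 0.002]
ft_force: [-0.2, -0.3, 0.6]
grip_width: 85.0
```

```bash
python3 st.py
```

```text
1.8 tcp [489.4 237.5  30.5] jaw 84.1 z [ 0.001  0.004 -1.   ] F [-0.2 -0.3  0.6] w 85.0 j [-0.62  0.5   0.19  1.79 -0.12  0.87  1.09]
```

Emit:
{"name": "send_rows", "arguments": {
  "moves": [
    [1,0.0015,-0.006,-0.004,0,0,0],
    [1,0,0,-0.005,0,0,0],
    [1,0,0,0,0,0,0]
  ]
}}

```text
time: 2.1
tool_pos: [492.3, 233.2, 23.8]
eef_rot: [-0.001, 0.742, 0.671, 0.004]
ft_force: [-0.5, -0.9, -0.0]
grip_width: 85.4
```

```bash
python3 st.py; python3 st.py
```

```text
2.1 tcp [492.3 233.2  23.8] jaw 84.2 z [ 0.005  0.007 -1.   ] F [-0.5 -0.9 -0. ] w 85.4 j [-0.61  0.51  0.19  1.8  -0.13  0.85  1.11]
2.1 tcp [492.3 233.2  23.8] jaw 84.2 z [ 0.005  0.007 -1.   ] F [-0.5 -0.9 -0. ] w 85.4 j [-0.61  0.51  0.19  1.8  -0.13  0.85  1.11]
```

Emit:
{"name": "send_rows", "arguments": {
  "moves": [
    [1,-0.0015,-0.0015,-0.005,-0.3,0.2,0],
    [1,0,0,0,0,0,0],
    [0.1,0,0,0,0,0,0],
    [0,0,0,0,0,0,0],
    [0,0,0,0,0,0,0],
    [0,0,0,0,0,0,0],
    [0,0,0,0,0,0,0],
    [0,0,0,0,0,0,0]
  ]
}}

```text
time: 2.9
tool_pos: [492.3, 232.1, 20.3]
eef_rot: [0.0, 0.742, 0.67, 0.003]
ft_force: [0.1, -0.7, -1.8]
grip_width: 16.0
```

```bash
python3 st.py
```

```text
2.9 tcp [492.3 232.1  20.3] jaw 84.2 z [ 0.004  0.003 -1.   ] F [ 0.1 -0.7 -1.8] w 16.0 j [-0.61  0.51  0.19  1.8  -0.13  0.84  1.11]
```

Emit:
{"name": "send_rows", "arguments": {
  "moves": [
    [0,0,0,0.01,0,0,0],
    [0,0,0,0.02,0,0,0],
    [0,0,0,0.03,0,0,0],
    [0,0,0,0.04,0,0,0],
    [0,0,0,0.04,0,0,0],
    [0,0,0,0.03,0,0,0],
    [0,0,0,0,0,0,0],
    [0,0,0,0,0,0,0]
  ]
}}

```text
time: 3.7
tool_pos: [485.6, 228.8, 194.7]
eef_rot: [-0.001, 0.742, 0.67, -0.003]
ft_force: [0.2, 0.6, -4.1]
grip_width: 16.4
```

```bash
python3 st.py; python3 - <<'E'
from plant import imaging
import cv2
p,d=imaging.camera("scene"); cv2.imwrite("pics/scene1.png",cv2.resize(p[60:260,90:410][:,:,::-1],None,fx=2.4,fy=2.4))
E
```

```text
3.7 tcp [485.6 228.8 194.7] jaw 84.2 z [-0.007 -0.002 -1.   ] F [ 0.2  0.6 -4.1] w 16.4 j [-0.64  0.31  0.22  1.61 -0.07  1.23  1.06]
```

View pics/scene1.png

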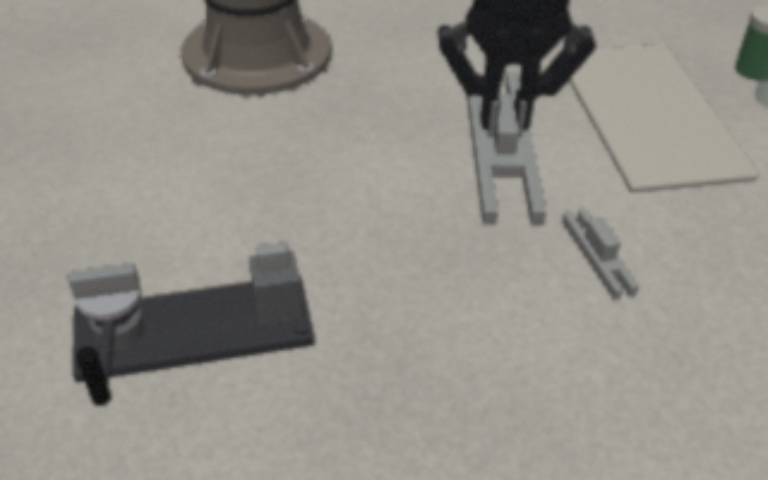

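The scene view shows the spanner gripped at the rib and hanging level, at about (508,130) in the crop, with the jack still undisturbed. I'll carry it over and turn it.

Emit:
{"name": "send_rows", "arguments": {
  "moves": [
    [0,0.003,-0.028,0,0,0,-8],
    [0,0.003,-0.028,0,0,0,-8],
    [0,0.003,-0.028,0,0,0,-8],
    [0,0.003,-0.028,0,0,0,-8],
    [0,0.003,-0.028,0,0,0,-8],
    [0,0.003,-0.028,0,0,0,-8],
    [0,0.003,-0.028,0,0,0,-8],
    [0,0.003,-0.028,0,0,0,-8],
    [0,0.003,-0.028,0,0,0,-8],
    [0,0,0,0,0,0,0],
    [0,0,0,0,0,0,0]
  ]
}}

```text
time: 4.85
tool_pos: [495.3, -32.7, 172.0]
eef_rot: [-0.009, 0.996, 0.081, -0.02]
ft_force: [-0.9, 1.3, -2.6]
grip_width: 16.3
```

```bash
python3 st.py
```

```text
4.85 tcp [495.3 -32.7 172. ] jaw 9.4 z [-0.041  0.014 -0.999] F [-0.9  1.3 -2.6] w 16.3 j [-0.41  0.3   0.57  1.73 -0.18  1.21  0.37]
```

Emit:
{"name": "send_rows", "arguments": {
  "moves": [
    [0,0.012,-0.011,0,-0.5,-1.4,-1.8],
    [0,0.01,-0.01,0,-0.3,-1,-1.5],
    [0,0,0,0,0,0,0]
  ]
}}

```text
time: 5.15
tool_pos: [517.7, -53.2, 169.6]
eef_rot: [0.0, 0.999, 0.053, 0.0]
ft_force: [0.3, -0.4, -2.2]
grip_width: 16.2
```

```bash
python3 st.py;  python3 - <<'E'
from plant import imaging
from h import *
for n in ("top","scene"):
    p,d=imaging.camera(n);c=imaging.get_calibration(n)
    np.savez(f"pics/{n}2.npz",p=p,d=d,m=c["mtx"],pose=c["pose"])
    W=cloud(d,c["mtx"],c["pose"]).reshape(-1,3); W=W[np.isfinite(W[:,2])]
    k=(abs(W[:,0]-519)<50)&(abs(W[:,1]+54)<125)&(W[:,2]>150)&(W[:,2]<172)&(abs(W[:,1]+54)>48)
    w=W[k]; print(n,len(w),rect(w))
    for s in (1,-1):
        e=w[s*(w[:,1]+54)>60]; print(s,len(e), e.mean(0).round(1), np.median(e[:,2]).round(1),rect(e))
    cv2.imwrite(f"pics/{n}2.png",p[:,:,::-1])
E
```

```text
5.15 tcp [517.7 -53.2 169.6] jaw 6.0 z [ 0. -0. -1.] F [ 0.3 -0.4 -2.2] w 16.2 j [-0.39  0.32  0.58  1.71 -0.19  1.17  0.35]
top 398 (array([510.3,  23.3]), array([51.9, 61.6]), 5.9)
1 323 [510.3  30.  165.4] 165.6 (array([509.7,  28.9]), array([51.9, 50.4]), 5.9)
-1 0 [nan nan nan] nan (array([0., 0.]), array([0., 0.]), 0.0)
scene 965 (array([517.3, -49.5]), array([ 55. , 209.6]), 6.3)
1 401 [513.1  30.4 162.9] 164.3 (array([508.7,  29. ]), array([54.4, 50.9]), 5.3)
-1 350 [ 528.6 -133.9  162.2] 163.8 (array([ 526.7, -133.1]), array([54.6, 40.7]), 5.5)<stdin>:10: RuntimeWarning: Mean of empty slice.
  ret = um.true_divide(
  return _methods._mean(a, axis=axis, dtype=dtype,
  ret = ret.dtype.type(ret / rcount)
```

View pics/top2.png

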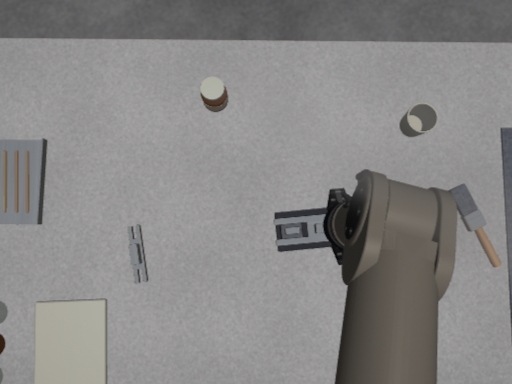

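The top view shows the spanner slot framing the post at (292,230), and the measured angle is 6.0°, as intended. I'll shift by (1,-4) mm and lower in stages.

Emit:
{"name": "send_rows", "arguments": {
  "moves": [
    [0,0.001,-0.004,-0.01,0,0,0],
    [0,0,0,-0.015,0,0,0],
    [0,0,0,-0.012,0,0,0],
    [0,0,0,0,0,0,0]
  ]
}}

```text
time: 5.65
tool_pos: [517.8, -53.8, 129.9]
eef_rot: [-0.002, 0.998, 0.056, -0.001]
ft_force: [-0.9, -0.1, -2.7]
grip_width: 16.2
```

```bash
python3 st.py
```

```text
5.65 tcp [517.8 -53.8 129.9] jaw 6.4 z [-0.002  0.003 -1.   ] F [-0.9 -0.1 -2.7] w 16.2 j [-0.37  0.37  0.57  1.76 -0.22  1.08  0.39]
```

Emit:
{"name": "send_rows", "arguments": {
  "moves": [
    [0,0.001,-0.004,0,0,0,0],
    [0,0,0,0,0,0,0]
  ]
}}

```text
time: 5.85
tool_pos: [518.8, -58.0, 129.7]
eef_rot: [-0.002, 0.998, 0.056, -0.001]
ft_force: [0.4, -0.7, -3.5]
grip_width: 15.9
```

```bash
python3 st.py;  python3 - <<'E'
from plant import imaging
from h import *
for n in ("top","scene"):
    p,d=imaging.camera(n);c=imaging.get_calibration(n)
    W=cloud(d,c["mtx"],c["pose"]).reshape(-1,3); W=W[np.isfinite(W[:,2])]
    k=(abs(W[:,0]-519)<50)&(abs(W[:,1]+54)<125)&(W[:,2]>114)&(W[:,2]<133)&(abs(W[:,1]+54)>48)
    w=W[k]; print(n,len(w),rect(w),np.median(w[:,2]))
    cv2.imwrite(f"pics/{n}3.png",cv2.resize(p[100:250,90:410][:,:,::-1],None,fx=2.4,fy=2.4))
E
```

```text
5.85 tcp [518.8 -58.  129.7] jaw 6.4 z [-0.003  0.003 -1.   ] F [ 0.4 -0.7 -3.5] w 15.9 j [-0.36  0.37  0.57  1.75 -0.23  1.09  0.4 ]
top 336 (array([510.6,  20.3]), array([52. , 58.3]), 6.3) 126.14686192020446
scene 844 (array([519.1, -54.8]), array([ 54.7, 210.1]), 6.4) 125.31785492094969
```

View pics/scene3.png

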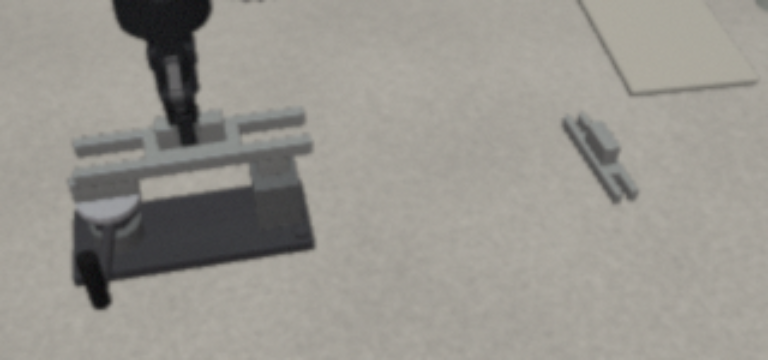

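Both views put the spanner's centre within 1 mm of target. The picture shows it just above the head (105,180) and the post (272,165), so I'll lower it 37 mm.

Emit:
{"name": "send_rows", "arguments": {
  "moves": [
    [0,0,0,-0.008,0.15,-0.15,0],
    [0,0,0,-0.01,0,0,0],
    [0,0,0,-0.008,0,0,0],
    [0,0,0,0,0,0,0]
  ]
}}

```text
time: 6.35
tool_pos: [519.5, -56.9, 102.6]
eef_rot: [-0.004, 0.998, 0.057, 0.002]
ft_force: [0.1, 0.5, -2.5]
grip_width: 16.1
```

```bash
python3 st.py
```

```text
6.35 tcp [519.5 -56.9 102.6] jaw 6.5 z [ 0.003  0.007 -1.   ] F [ 0.1  0.5 -2.5] w 16.1 j [-0.35  0.4   0.56  1.79 -0.25  1.02  0.42]
```

Emit:
{"name": "send_rows", "arguments": {
  "moves": [
    [0,0,-0.001,-0.005,-0.3,0.1,0],
    [0,0,0,-0.004,0,0,0],
    [0,0,0,-0.002,0,0,0],
    [0,0,0,0,0,0,0]
  ]
}}

```text
time: 6.75
tool_pos: [520.1, -58.1, 92.8]
eef_rot: [-0.001, 0.998, 0.057, 0.001]
ft_force: [0.1, -0.5, -2.5]
grip_width: 16.2
```

```bash
python3 st.py
```

```text
6.75 tcp [520.1 -58.1  92.8] jaw 6.5 z [ 0.001  0.002 -1.   ] F [ 0.1 -0.5 -2.5] w 16.2 j [-0.35  0.42  0.55  1.8  -0.26  1.    0.43]
```

Emit:
{"name": "send_rows", "arguments": {
  "moves": [
    [0,0,0,-0.0015,0,0,0],
    [0,0,0,0,0,0,0],
    [0.2,0,0,0,0,0,0],
    [0.4,0,0,0,0,0,0],
    [0.6,0,0,0,0,0,0],
    [0.6,0,0,0,0,0,0],
    [0.6,0,0,0,0,0,0]
  ]
}}

```text
time: 7.45
tool_pos: [522.1, -58.3, 92.7]
eef_rot: [-0.001, 0.998, 0.057, 0.003]
ft_force: [0.6, -0.6, -0.8]
grip_width: 51.5
```

```bash
python3 st.py;  python3 - <<'E'
from plant import imaging
from h import *
for n in ("top","scene"):
    p,d=imaging.camera(n);c=imaging.get_calibration(n)
    W=cloud(d,c["mtx"],c["pose"]).reshape(-1,3); W=W[np.isfinite(W[:,2])]
    k=(abs(W[:,0]-519)<50)&(abs(W[:,1]+54)<125)&(W[:,2]>82)&(W[:,2]<94)&(abs(W[:,1]+54)>48)
    w=W[k]; print(n,len(w),rect(w),np.median(w[:,2]),[np.median(w[s*(w[:,1]+54)>0][:,2]) for s in (1,-1)])
    cv2.imwrite(f"pics/{n}4.png",cv2.resize(p[100:250,90:410][:,:,::-1],None,fx=2.4,fy=2.4))
E
```

```text
7.45 tcp [522.1 -58.3  92.7] jaw 6.5 z [ 0.006  0.002 -1.   ] F [ 0.6 -0.6 -0.8] w 51.5 j [-0.34  0.42  0.55  1.8  -0.26  1.    0.43]
top 308 (array([512.5,  20.1]), array([51.9, 58.1]), 6.3) 87.82273513413878 [np.float64(87.82273513413878), np.float64(nan)]
scene 646 (array([521.3, -60.2]), array([ 54.7, 218. ]), 6.4) 89.22534599660787 [np.float64(89.21698795424925), np.float64(89.2799771515514)]
  return _methods._mean(a, axis=axis, dtype=dtype,
  ret = ret.dtype.type(ret / rcount)
```

View pics/scene4.png

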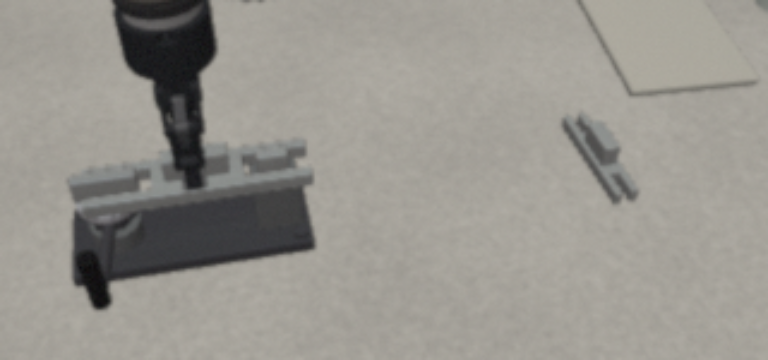

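The spanner is seated: prong tops at 88 mm, level, at 6.3°. I'll retreat upward and go to the knob, turning the jaws tangential to its circle.

Emit:
{"name": "send_rows", "arguments": {
  "moves": [
    [0.6,0,0,0.015,0,-0.3,0],
    [0.6,0,0,0.03,0,0,0],
    [0.6,0,0,0.03,0,0,0],
    [1,0.012,-0.009,0.01,0,0,8.4],
    [1,0.012,-0.009,0,0,0,8.4],
    [1,0.012,-0.009,0,0,0,8.4],
    [1,0.012,-0.009,0,0,0,8.4],
    [1,0.012,-0.009,0,0,0,8.4],
    [1,0.012,-0.009,0,0,0,8.4],
    [1,0.012,-0.009,0,0,0,8.4],
    [1,0.012,-0.009,0,0,0,8.4],
    [1,0.012,-0.009,0,0,0,8.4],
    [1,0,0,0,0,0,8.4],
    [1,0,0,0,0,0,0]
  ]
}}

```text
time: 8.95
tool_pos: [635.7, -144.9, 198.4]
eef_rot: [0.0, 0.692, 0.722, 0.01]
ft_force: [-0.1, -0.1, 0.1]
grip_width: 85.5
```

```bash
python3 st.py
```

```text
8.95 tcp [ 635.7 -144.9  198.4] jaw 92.4 z [ 0.014  0.014 -1.   ] F [-0.1 -0.1  0.1] w 85.5 j [ 0.03  0.54  0.29  1.27 -0.17  1.34  1.93]
```

Emit:
{"name": "send_rows", "arguments": {
  "moves": [
    [1,-0.003,0.006,-0.02,-0.8,0.8,-2],
    [1,0,0,-0.025,0,0,0],
    [1,0,0,-0.02,0,0,0],
    [1,0,0,0,0,0,0]
  ]
}}

```text
time: 9.35
tool_pos: [633.6, -139.3, 136.9]
eef_rot: [0.004, 0.71, 0.704, 0.002]
ft_force: [0.3, 0.1, -0.3]
grip_width: 85.3
```

```bash
python3 st.py;  python3 - <<'E'
from plant import imaging
from h import *
for n in ("scene","wrist"):
    p,d=imaging.camera(n);c=imaging.get_calibration(n)
    W=cloud(d,c["mtx"],c["pose"]).reshape(-1,3); W=W[np.isfinite(W[:,2])]
    k=(np.hypot(W[:,0]-632,W[:,1]+139)<25)&(W[:,2]>97)&(W[:,2]<112)
    w=W[k]; print(n,len(w),rect(w) if len(w) else 0)
    cv2.imwrite(f"pics/{n}5.png",cv2.resize(p[100:250,30:350][:,:,::-1],None,fx=2.4,fy=2.4) if n=="scene" else p[:,:,::-1])
E
```

```text
9.35 tcp [ 633.6 -139.3  136.9] jaw 89.5 z [ 0.007 -0.003 -1.   ] F [ 0.3  0.1 -0.3] w 85.3 j [ 0.    0.58  0.29  1.37 -0.17  1.21  1.87]
scene 75 (array([ 632.9, -140.3]), array([17.2, 16.3]), 62.6)
wrist 876 (array([ 634. , -141.6]), array([17.4, 17.3]), 15.7)
```

View pics/scene5.png

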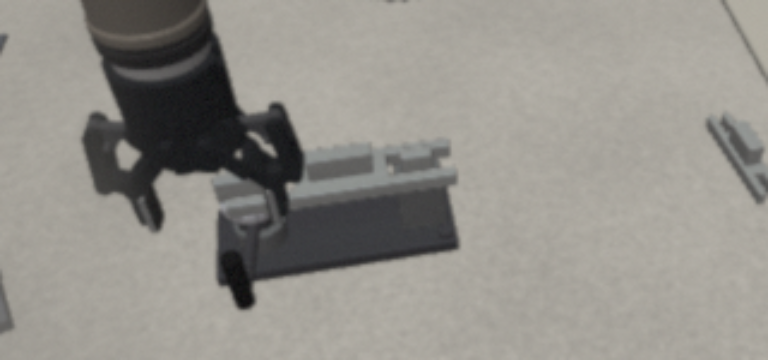

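View pics/wrist5.png

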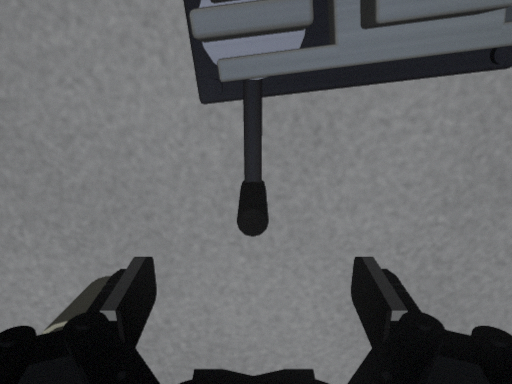

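The wrist view shows the knob at (252,220), centred between the open fingers, with the spanner's prongs around the head. I'll go down and grip.

Emit:
{"name": "send_rows", "arguments": {
  "moves": [
    [1,0,-0.001,-0.02,0.2,0.4,0],
    [1,0,0,-0.02,0,0,0],
    [1,0,0,-0.015,0,0,0],
    [1,0,0,0,0,0,0]
  ]
}}

```text
time: 9.85
tool_pos: [639.1, -142.9, 87.6]
eef_rot: [0.007, 0.711, 0.703, 0.005]
ft_force: [-0.2, 0.3, 0.3]
grip_width: 85.7
```

```bash
python3 st.py
```

```text
9.85 tcp [ 639.1 -142.9   87.6] jaw 89.4 z [ 0.016 -0.003 -1.   ] F [-0.2  0.3  0.3] w 85.7 j [ 0.01  0.63  0.28  1.42 -0.19  1.11  1.89]
```

Emit:
{"name": "send_rows", "arguments": {
  "moves": [
    [1,-0.006,0.002,-0.005,0.2,0.9,0],
    [1,-0.001,0,-0.01,0,0.2,0],
    [1,0,0,-0.004,0,0,0],
    [1,0,0,0,0,0,0]
  ]
}}

```text
time: 10.25
tool_pos: [633.1, -141.6, 69.4]
eef_rot: [-0.0, 0.711, 0.703, -0.001]
ft_force: [0.4, 0.7, 0.4]
grip_width: 85.5
```

```bash
python3 st.py
```

```text
10.25 tcp [ 633.1 -141.6   69.4] jaw 89.3 z [-0.001 -0.001 -1.   ] F [0.4 0.7 0.4] w 85.5 j [ 0.02  0.64  0.28  1.44 -0.19  1.09  1.89]
```

Emit:
{"name": "send_rows", "arguments": {
  "moves": [
    [1,0,0.0015,-0.001,0,0,0],
    [0.3,0,0,0,0,0,0],
    [0,0,0,0,0,0,0],
    [0,0,0,0,0,0,0],
    [0,0,0,0,0,0,0],
    [0,0,0,0,0,0,0],
    [0,0,0,0,0,0,0]
  ],
  "newtons": 45
}}

```text
time: 10.95
tool_pos: [634.4, -140.2, 70.1]
eef_rot: [0.001, 0.711, 0.703, 0.0]
ft_force: [0.8, -0.6, -1.7]
grip_width: 16.7
```

```bash
python3 st.py
```

```text
10.95 tcp [ 634.4 -140.2   70.1] jaw 89.3 z [ 0.002 -0.001 -1.   ] F [ 0.8 -0.6 -1.7] w 16.7 j [ 0.01  0.64  0.28  1.44 -0.19  1.09  1.89]
```

```bash
cat > arc.py <<'E'
import numpy as np
from plant import ctrl
from scipy.spatial.transform import Rotation as R
C=np.array([527.9,-138.7]); s=ctrl.read_state(); P=s["tool_pos"][:2]-C
a=np.degrees(np.arctan2(P[1],P[0])); print("angle",a.round(1),"r",np.hypot(*P).round(1))
p=P
for i in range(1,7):
    t=np.radians(a-6*i); n=105.5*np.array([np.cos(t),np.sin(t)]); print((n-p).round(1)); p=n
E
python3 arc.py
```

```text
angle -0.8 r 106.5
[ -1.7 -11. ]
[ -1.9 -10.9]
[ -3.  -10.6]
[ -4.1 -10.3]
[-5.2 -9.8]
[-6.1 -9.2]
```

Emit:
{"name": "send_rows", "arguments": {
  "moves": [
    [0,-0.001,-0.011,0,0,0,-6],
    [0,-0.002,-0.011,0,0,0,-6],
    [0,-0.003,-0.0105,0,0,0,-6]
  ]
}}

```text
time: 11.25
tool_pos: [629.3, -172.8, 70.1]
eef_rot: [0.002, 0.814, 0.58, 0.0]
ft_force: [-0.0, -0.4, 0.4]
grip_width: 16.8
```

```bash
python3 st.py; python3 arc.py
```

```text
11.25 tcp [ 629.3 -172.8   70.1] jaw 71.0 z [ 0.003 -0.003 -1.   ] F [-0.  -0.4  0.4] w 16.8 j [ 0.01  0.66  0.36  1.43 -0.24  1.09  1.65]
angle -18.6 r 107.0
[-5.5 -9.8]
[-5.1 -9.8]
[-6.1 -9.2]
[-7.  -8.5]
[-7.9 -7.7]
[-8.7 -6.9]
```

Tracking is good, so I'll carry on.

Emit:
{"name": "send_rows", "arguments": {
  "moves": [
    [0,-0.005,-0.0098,0,0,0,-6],
    [0,-0.0051,-0.0098,0,0,0,-6],
    [0,-0.0061,-0.0092,0,0,0,-6],
    [0,-0.007,-0.0085,0,0,0,-6]
  ]
}}

```text
time: 11.65
tool_pos: [607.4, -211.4, 70.1]
eef_rot: [0.004, 0.919, 0.393, 0.001]
ft_force: [-0.9, 1.1, 0.5]
grip_width: 16.9
```

```bash
python3 st.py; python3 arc.py
```

```text
11.65 tcp [ 607.4 -211.4   70.1] jaw 46.3 z [ 0.004 -0.007 -1.   ] F [-0.9  1.1  0.5] w 16.9 j [ 0.01  0.65  0.47  1.47 -0.31  1.09  1.34]
angle -42.4 r 107.7
[-9.5 -6.3]
[-8.6 -6.9]
[-9.3 -5.9]
[-9.9 -4.9]
[-10.3  -3.9]
[-10.7  -2.8]
```

Emit:
{"name": "send_rows", "arguments": {
  "moves": [
    [0,-0.0085,-0.0063,0,0,0,-6],
    [0,-0.0086,-0.0069,0,0,0,-6],
    [0,-0.0093,-0.0059,0,0,0,-6]
  ]
}}

```text
time: 11.95
tool_pos: [580.7, -233.1, 70.1]
eef_rot: [0.006, 0.971, 0.24, -0.0]
ft_force: [-0.6, -0.2, 1.1]
grip_width: 16.7
```

```bash
python3 st.py; python3 arc.py; python3 - <<'E'
from plant import imaging
from h import *
for n in ("scene",):
    p,d=imaging.camera(n)
    cv2.imwrite(f"pics/{n}6.png",cv2.resize(p[100:250,30:350][:,:,::-1],None,fx=2.4,fy=2.4))
E
```

```text
11.95 tcp [ 580.7 -233.1   70.1] jaw 27.8 z [ 0.002 -0.011 -1.   ] F [-0.6 -0.2  1.1] w 16.7 j [-0.01  0.64  0.55  1.53 -0.35  1.07  1.1 ]
angle -60.8 r 108.2
[-11.2  -2.5]
[-10.4  -3.8]
[-10.7  -2.7]
[-10.9  -1.6]
[-11.   -0.4]
[-11.    0.7]
```

View pics/scene6.png

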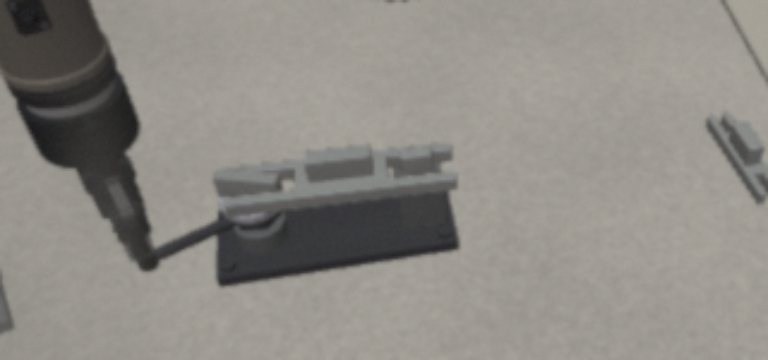

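The lever at (150,262) is following the gripper. The head has turned in the slot by its play and is held. I'll continue to the stop in smaller steps.

Emit:
{"name": "send_rows", "arguments": {
  "moves": [
    [0,-0.0095,-0.003,0,0.3,0,-5.5],
    [0,-0.0095,-0.0035,0,0.2,0,-5.5],
    [0,-0.01,-0.0025,0,0,0,-5.5]
  ]
}}

```text
time: 12.3
tool_pos: [551.3, -244.6, 70.0]
eef_rot: [0.003, 0.995, 0.095, 0.0]
ft_force: [0.6, -0.3, -0.6]
grip_width: 16.9
```

```bash
python3 st.py; python3 arc.py
```

```text
12.3 tcp [ 551.3 -244.6   70. ] jaw 10.9 z [ 0.002 -0.007 -1.   ] F [ 0.6 -0.3 -0.6] w 16.9 j [-0.04  0.61  0.63  1.6  -0.39  1.06  0.89]
angle -77.6 r 108.4
[-11.5   1. ]
[-11.   -0.7]
[-11.    0.5]
[-10.9   1.6]
[-10.7   2.8]
[-10.3   3.9]
```

Emit:
{"name": "send_rows", "arguments": {
  "moves": [
    [0,-0.007,0,0,0.3,0,-4],
    [0,-0.007,0,0,0,0,-4]
  ]
}}

```text
time: 12.5
tool_pos: [536.5, -246.8, 70.0]
eef_rot: [0.003, 1.0, 0.025, 0.0]
ft_force: [-0.4, -1.5, -1.0]
grip_width: 16.8
```

```bash
python3 st.py; python3 arc.py|head -1
```

```text
12.5 tcp [ 536.5 -246.8   70. ] jaw 2.9 z [ 0.001 -0.006 -1.   ] F [-0.4 -1.5 -1. ] w 16.8 j [-0.06  0.6   0.67  1.63 -0.41  1.05  0.78]
angle -85.4 r 108.5
```

Emit:
{"name": "send_rows", "arguments": {
  "moves": [
    [0,-0.005,0.0005,0,0,0,-3],
    [0,-0.005,0.0005,0,0,0,-3]
  ]
}}

```text
time: 12.7
tool_pos: [526.4, -247.2, 70.1]
eef_rot: [0.004, 1.0, -0.027, 0.0]
ft_force: [5.4, -1.8, -4.7]
grip_width: 16.6
```

```bash
python3 st.py; python3 arc.py|head -1; python3 - <<'E'
from plant import imaging
from h import *
for n in ("top","scene","wrist"):
    p,d=imaging.camera(n);c=imaging.get_calibration(n)
    np.savez(f"pics/{n}7.npz",p=p,d=d,m=c["mtx"],pose=c["pose"])
    W=cloud(d,c["mtx"],c["pose"]).reshape(-1,3); W=W[np.isfinite(W[:,2])]
    k=(np.hypot(W[:,0]-528,W[:,1]+139)<35)&(W[:,2]>94.5)&(W[:,2]<104)
    w=W[k]; print(n,len(w), rect(w) if len(w)>5 else 0)
    cv2.imwrite(f"pics/{n}7.png",p[:,:,::-1])
E
```

```text
12.7 tcp [ 526.4 -247.2   70.1] jaw -3.0 z [ 0.001 -0.009 -1.   ] F [ 5.4 -1.8 -4.7] w 16.6 j [-0.08  0.59  0.7   1.66 -0.42  1.04  0.7 ]
angle -90.8 r 108.5
top 186 (array([ 528. , -138.9]), array([59.3, 14.1]), 77.4)
scene 152 (array([ 527.8, -139.2]), array([60.1, 16.4]), 74.9)
wrist 4108 (array([ 524.6, -156.4]), array([28.3, 14.1]), 77.1)
```

View pics/wrist7.png

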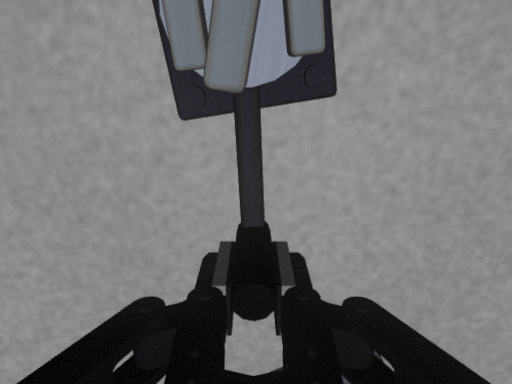

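The blade is now at 77.4°, so the spindle has turned about 0.33 rad. With the lever at -90.8°, the locknut is at about 1.36 rad, and the force has started to rise. One small nudge will confirm the stop.

Emit:
{"name": "send_rows", "arguments": {
  "moves": [
    [0,-0.0025,0,0,0,0,-1],
    [0,0,0,0,0,0,0],
    [0,0,0,0,0,0,0]
  ]
}}

```text
time: 13.15
tool_pos: [527.3, -247.7, 70.1]
eef_rot: [0.006, 0.999, -0.032, 0.003]
ft_force: [1.1, -2.4, -1.8]
grip_width: 16.9
```

```bash
python3 st.py; python3 arc.py|head -1
```

```text
13.15 tcp [ 527.3 -247.7   70.1] jaw -3.7 z [ 0.005 -0.012 -1.   ] F [ 1.1 -2.4 -1.8] w 16.9 j [-0.08  0.59  0.7   1.66 -0.42  1.03  0.69]
angle -90.3 r 109.0
```

It moved no further, so this is the stop. I'll release and retreat straight up.

Emit:
{"name": "send_rows", "arguments": {
  "moves": [
    [0.3,0,0,0,0,0,0],
    [0.6,0,0,0,0,0,0],
    [0.8,0,0,0,0,0,0],
    [0.8,0,0,0,0,0,0],
    [0.8,0,0,0.015,0,0,0],
    [0.8,0,0,0.03,0,0,0],
    [0.8,0,-0.01,0.04,0,0,0],
    [0.8,0,-0.03,0.04,0,0,0],
    [0.8,0,-0.04,0.03,0,0,0],
    [0.8,0,-0.04,0.0,0,0,0],
    [0.8,0,0,0,0,0,0],
    [0.8,0,0,0,0,0,0]
  ]
}}

```text
time: 14.35
tool_pos: [523.9, -367.4, 240.2]
eef_rot: [0.006, 1.0, -0.031, 0.003]
ft_force: [0.0, 0.7, 0.8]
grip_width: 68.3
```

```bash
python3 st.py; python3 - <<'E'
from plant import imaging
from h import *
for n in ("top","scene"):
    p,d=imaging.camera(n);c=imaging.get_calibration(n)
    W=cloud(d,c["mtx"],c["pose"]).reshape(-1,3); W=W[np.isfinite(W[:,2])]
    def s(c0,r,z0,z1,t):
        w=W[(np.hypot(W[:,0]-c0[0],W[:,1]-c0[1])<r)&(W[:,2]>z0)&(W[:,2]<z1)]; print(n,t,len(w),rect(w) if len(w)>5 else 0, np.median(w[:,2]).round(1) if len(w) else 0)
    s((528,-139),35,94.5,104,"head"); s((526,-245),30,99,112,"knob"); s((519,-54),115,84,93,"key"); s((519,-54),45,106,118,"rib")
    cv2.imwrite(f"pics/{n}8.png",cv2.resize(p[110:300,200:440][:,:,::-1],None,fx=3,fy=3) if n=="top" else p[:,:,::-1])
E
```

```text
14.35 tcp [ 523.9 -367.4  240.2] jaw -3.5 z [ 0.005 -0.011 -1.   ] F [0.  0.7 0.8] w 68.3 j [ 0.13  0.57  0.76  1.25 -0.38  1.45  0.79]
top head 185 (array([ 528. , -138.5]), array([59.1, 14. ]), 78.3) 98.0
top knob 65 (array([ 529.5, -243.8]), array([16.3, 17.5]), 38.1) 104.9
top key 1407 (array([523.1, -55.8]), array([ 52. , 209.3]), 4.0) 88.2
top rib 258 (array([523. , -55.1]), array([17.9, 59.8]), 3.9) 111.9
scene head 157 (array([ 528. , -139.7]), array([59.7, 15.6]), 78.7) 99.4
scene knob 60 (array([ 528.7, -244. ]), array([17.7, 16. ]), 1.6) 106.1
scene key 1024 (array([522.9, -59.6]), array([ 55.2, 217.7]), 3.6) 89.7
scene rib 223 (array([522.9, -55.4]), array([21.2, 59.3]), 4.4) 113.3
```

View pics/top8.png

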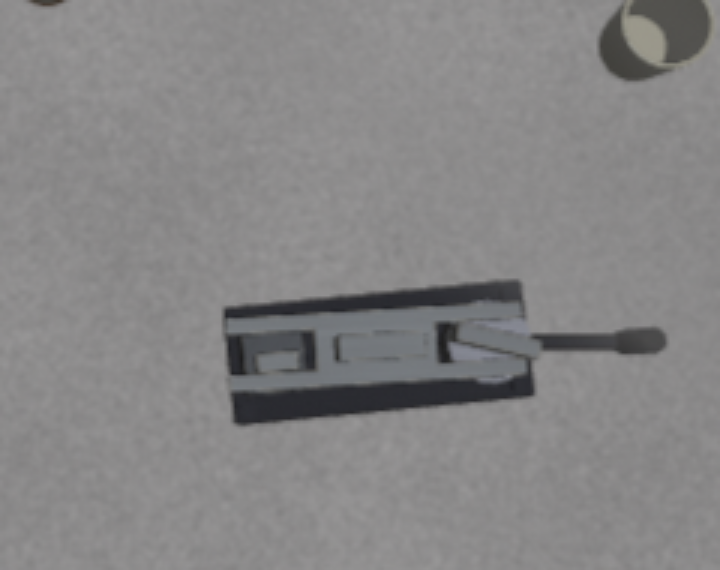

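View pics/scene8.png

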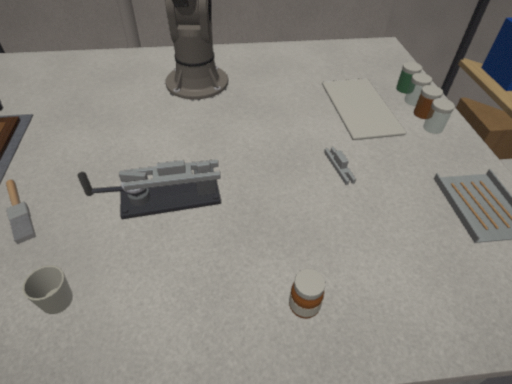

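The locknut is at about 1.35 rad, the spindle at about 0.31 rad, and the spanner is seated and level 83 mm from the axis. The gripper is clear, so I'll hand in.

```bash
python3 -c "
from plant import ctrl
print(ctrl.close_job())"
```

```text
the job is handed in; nothing more can be done
None
```

The spanner is fitted over the spindle head and the post, the lever is against its stop, and the job is handed in at about 14.5 s. The interface gives no verdict, so what follows is from my own last measurements.

I gripped the large spanner by its rib and lowered it level over both blades. I then released it, gripped the lever knob and swung it about 95° clockwise. A small extra nudge moved it no further.

Last checks, with the gripper open and well clear:
- **Spanner:** its prong tops are 88 mm above the bench, so it rests on the collar and shoulder. It is level, and its middle is about 83 mm from the spindle axis.
- **Spindle:** it turned about 0.31 rad, within the allowed 0.55. All of this was play in the slot.
- **Locknut:** it is at about 1.35 rad, which is the stop.

No check failed. The scene camera read about 1.5 mm higher than the top camera throughout, which is within calibration. The finger opening read about 16 to 17 mm on both 18 mm parts, and both grips held. The spanner slid about 4 mm in x and turned about 2° while the gripper let go and the lever was swung, still within its fit.

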